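# Clamp a drilled block in the bench drilling jig

## Task

Set the drilled aluminium block in the blue drilling jig: flat on the bed between the screw and the end stop, long side in line with the screw, and let go of it. Then wind the crank clockwise until the screw holds the block against the end stop, snug it up by feel without over-tightening, and let go. Leave the other things on the bench where they are.

Things in the scene. Friction and masses are not known exactly. Their poses are not given: they have to be found in the camera images.
- jig: blue cast drilling jig fixed to the bench: flange 100 x 160 x 14 mm, on it the bed and, at the crank's end, a nut post 44 mm wide and 86 mm high (y -71 to -47 mm) that carries the screw. Origin: on the bench under the middle of the bed; z up; +y runs along the screw from the crank to the end stop; the screw axis is at x = 0, z = 66 mm
- jig_bed (a point): middle of the bed's flat top, 52 mm above the bench: a ridge 34 mm wide (along the jig's x) on which the block lies. The end of the screw, a round pad with rubber facing, sticks out of the nut post over the bed; its face stands at first somewhere between y = -42 and y = -38.5 mm from here, so there is 9 to 17 mm of play for the block
- end_stop: dark steel stop bolted to the bed, 44 mm wide, 30 mm high. Origin: on the bed, at the middle of the foot of its face; the face looks to the jig's -y, square to the screw. Set anew each time, 33 to 37 mm along +y from the middle of the bed. The screw pushes the block along the bed to it
- block_centre (a point): centre of the loose aluminium block with drilled holes in its top: 38 mm in its x, 62 mm in its y, 28 mm high, 0.2 to 0.35 kg; at first on the bench. In the jig its y goes along the screw, either way round
- crank_grip (a point): middle of the crank's black revolving grip: a round bar 14 mm thick, 48 mm long, parallel to the screw, 30 mm out from its axis. It goes round in an upright circle and spins freely on its pin (its attitude means nothing), so it can be pinched from above and led round with the gripper's heading kept
- screw_axis (a point): fixed point on the screw axis, 66 mm above the bench, 130 mm from the middle of the bed towards the crank. Looking from the crank along the jig's +y, clockwise tightens: from the top the grip goes to the jig's +x, down, -x, up; it moves 10 mm along +y a turn. The screw stays where it is left
- long_wrench: loose combination wrench, 205 mm, lying on the bench; leave alone
- measure: loose grey pocket tape measure, 63 mm high; leave alone
- red_pliers: loose red-handled pliers, 180 mm; leave alone
- loose_bolt: loose steel bolt, 52 mm; leave alone
- grip_end (a point): outer end of the same grip, 24 mm from its middle. Feel: while moving, the grip takes some 10 N along its path, free or pushing the loose block (at rest the screw's friction hides this). Once the stop holds the block it climbs by 1 N each 8 degrees or so: 14 to 16 N is snug, about 100 N on the block; over 19 N, 185 N on the block, bruises it
There are look-alikes about, which are no part of the job. Leave any green look-alike of the part that bears block_centre alone.

How it is judged:
By the outcome, as a careful person would: the job done as asked, in the order asked, and still so for the second after the job is handed in, with the robot touching nothing.
It also fails if it takes over 72 s, if anything falls off the work surface, if the arm or the gripper's body presses on something with over 40 N, if the wrist force passes 120 N, or if a joint passes its speed limit or range.

## Robot

A 7-joint arm with a two-finger parallel gripper is mounted at the origin on a cart in front of the work surface, level with it; the furniture and walls round the work are solid. World frame = base frame: x ahead of the robot, y to its left, z up, the work surface at z = 0. Lengths are in mm, angles in rad, forces in N, time in s.
With the tool pointing down it reaches from about 400 to 750 mm from the base axis. Payload 19.5 kg.
Tool frame: the origin (TCP) lies between the finger pads; the fingertips stand 8 mm ahead of it and the grasp point (between the pads) lies 11 mm behind it; z points along the fingers, y is the direction in which the jaws open and shut (so a half turn about z gives the same grasp; the last joint's range is limited). The gripper opens to 85 mm and grips with 20 to 120 N. Pads are 22 mm wide; open, the fingers measure 114 mm over their backs; the gripper's body (76 mm by 85 mm) begins 54 mm behind the grasp point. The pads swing forward as they close: fully open they stand 13 mm farther back than shut.
Start: joints at [-1.326, 0.707, -0.028, 1.485, 0.022, 0.951, -0.075], TCP at [162.647, 551.491, 239.268] pointing down, gripper open.
Joint ranges: [-2.71, 2.71], [-0.32, 2.16], [-1.57, 1.52], [0, 2.45], [-1.46, 4.6], [0, 2.02], [-2.83, 2.83]. Speed limits (rad/s): [1.89, 1.89, 2.57, 2.57, 3.01, 3.01, 3.01].

## Interface

Orientations are given as [roll, pitch, yaw] about the fixed x, y, z axes, in that order (R = Rz(yaw) Ry(pitch) Rx(roll)).
In Python, from station import arm, snapshot gives the robot as it stands.
- The arm moves only by the tool servo_tool, never from a script. Its argument "steps" is a list of rows, each a list of 7 numbers: the shift along the world's x, y, z in cm, then the turn, a rotation vector about the world's x, y, z in degrees, then the gripper's target within -1 to 1 (shut at 1, half-way at 0, fully open at -1). In form: [[dx, dy, dz, wx, wy, wz, fingers], ...]. A call has 1 to 12 rows; each row shifts and turns the commanded pose from where the row before left it; what a row does not reach is not made up. A row lasts 1/8 s, in which the tool goes at most 62.5 mm and 10.7 degrees, less where a joint would pass 70% of its speed; a pose out of reach is approached as far as the arm can. A call is refused whole if a number of a shift passes 6.25 or a number of a turn 10.7, either way. A call with a gripper value outside its range is refused whole. The fingers move at their own pace and stop on an object; the grip force is fixed at half the most. Time passes only in rows, so rows that do not move let the fingers close. It gives the time, the measured TCP pose, the force and the opening at its end, in the units of the state.
- arm.sense(): the state, without advancing time (a new reading comes with each control period).
- snapshot(name): name is "scene" or "top" or "wrist"; returns a dict with "pixels" (420x560x3 uint8, blue, green, red), "fx", "fy", "cx", "cy" (pixels), "distortion" ([k1, k2, p1, p2, k3] as OpenCV has them; the pictures are not rectified), "xyz" and "rotation" of the camera in the world. Camera axes: x right, y up, looking along -z (the intrinsics and any distortion apply to the point x, -y, -z); pixel columns grow to the right and rows downward; lengths in mm; the calibration is good to about 2 mm. A picture is of the moment at which its call begins. There is no depth.
- arm.close_job(): hands the job in, once; it reports no verdict.
The state is a dict: "time_s": time; "joint_positions": joint angles; "joint_vel": joint speeds; "joint_torque": joint torques, N m; "eef_pos": TCP position; "eef_rot": TCP orientation; "force": force on the tool from outside, world axes, zero at the start; "moment": the same for the moment, N m; "finger_gap": finger opening in mm.
Only numpy, scipy, OpenCV 4.12 (cv2) and the standard library are available. Lean on these libraries where they do the work, as an engineer would, in place of code of your own. Each camera call takes 0.05 s, during which the arm holds its last target. There are 200 camera calls.

## Working session

There is one attempt and no reset: what is moved stays moved. The work goes in short steps, Python scripts to look and compute and a tool call to move; the robot and the scene stay as the last step left them, time stands still between calls to the robot, and variables do not carry over. Pictures are saved under pics/ and viewed, about 8 in all and at most 12, crops included, and the job is handed in when it is done.

Besides the shell and the picture viewer there is one more tool, called after "Call:" as name([rows], argument=value, ...), one row to a line, values as JSON. servo_tool: Moves the arm, as the interface text tells. Its arguments: {"type":"object","properties":{"steps":{"type":"array","items":{"type":"array","items":{"type":"number"}}}},"required":["steps"]}

```bash
mkdir -p pics
cat > h.py <<'E'
import numpy as np, cv2, json
from station import arm, snapshot
def snap(name, fn=None):
    s=snapshot(name)
    s['pixels']=np.ascontiguousarray(s['pixels'])
    if fn: cv2.imwrite('pics/'+fn+'.png', s['pixels'])
    np.save('pics/'+(fn or name)+'.npy', s, allow_pickle=True)
    return s
def load(fn): return np.load('pics/'+fn+'.npy',allow_pickle=True).item()
def K(s): return np.array([[s['fx'],0,s['cx']],[0,s['fy'],s['cy']],[0,0,1.]])
def Rm(s):
    r=np.array(s['rotation'],float)
    if r.shape==(3,3): return r
    from scipy.spatial.transform import Rotation as R
    return R.from_euler('xyz',r).as_matrix() if r.size==3 else R.from_quat(r).as_matrix()
def pix2w(s,uv,z):
    p=cv2.undistortPoints(np.array(uv,float).reshape(-1,1,2),K(s),np.array(s['distortion'],float)).reshape(-1,2)
    d=np.c_[p[:,0],-p[:,1],-np.ones(len(p))]@Rm(s).T
    c=np.array(s['xyz'],float)
    z=np.broadcast_to(np.array(z,float),(len(p),))
    return c+d*((z-c[2])/d[:,2])[:,None]
def w2pix(s,P):
    q=(np.atleast_2d(P)-np.array(s['xyz'],float))@Rm(s); q=q*[1,-1,-1]
    return cv2.projectPoints(q.reshape(-1,1,3),np.zeros(3),np.zeros(3),K(s),np.array(s['distortion'],float))[0].reshape(-1,2)
E
python3 - <<'E'
from h import *
print(arm.sense())
for n in('scene','top'):
    s=snap(n,n+'0'); print(n,s['xyz'],s['rotation'],s['fx'],s['distortion'])
E
```

```text
{'time_s': 0.0, 'joint_positions': array([-1.32570446,  0.70712364, -0.02761346,  1.48500533,  0.02200983,
        0.95090517, -0.07551781]), 'joint_vel': array([-0.00030338, -0.00078891, -0.0001711 , -0.00069171, -0.00272389,
        0.00030846,  0.00042574]), 'joint_torque': array([ 1.99866222e-04, -8.83191490e+01,  1.23444412e+00, -2.36171418e+01,
        1.68912148e-02,  6.40517319e-03,  2.87967316e-05]), 'eef_pos': array([162.58479486, 551.26110662, 238.81414965]), 'eef_rot': array([-3.14045498e+00,  4.78783994e-05,  2.85478624e+00]), 'force': array([ 0.52971042, -0.89214403,  0.84282914]), 'moment': array([0.01612114, 0.00778551, 0.03976953]), 'finger_gap': 85.38617732430107}
scene [-240.66779783 -530.54840605  856.49129757] [ 0.90001575 -0.00850725 -0.9017804 ] 540.0886005397058 [0.04507036 0.         0.         0.         0.        ]
top [ 350.91330629   57.02354851 1079.44745848] [ 0.176989   -0.01581211 -1.599571  ] 483.3778180739657 [-0.02245442  0.          0.          0.          0.        ]
```

View pics/scene0.png

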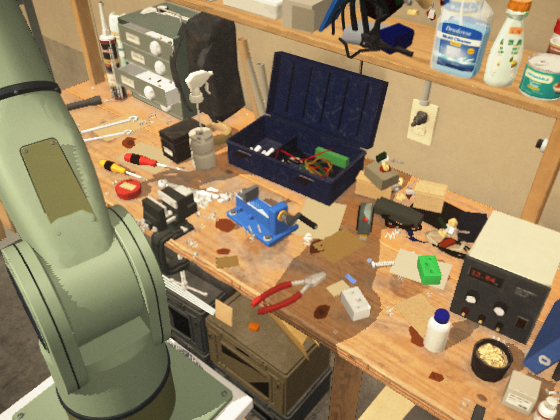

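View pics/top0.png

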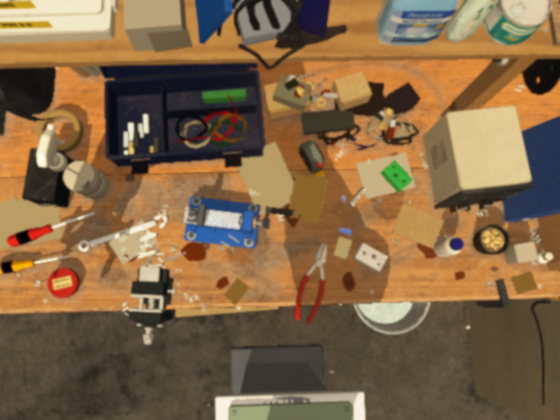

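Top view: jig at (222,221) with the crank on its right at (280,211). Block candidates are the aluminium one at (372,257) and the green look-alike at (397,176); I choose (372,257). Close crop to check it.

Run:
```python
from h import *
a=load('top0')['pixels']; b=load('scene0')['pixels']
c1=cv2.resize(a[185:255,175:305],None,fx=6,fy=6,interpolation=cv2.INTER_CUBIC)[:, :780]
c2=cv2.resize(a[235:280,345:400],(275,225)[:2],interpolation=cv2.INTER_CUBIC)
c3=cv2.resize(b[180:250,220:325],(360,240)[:2],interpolation=cv2.INTER_CUBIC)
o=np.zeros((600,800,3),np.uint8);o[:350,:780]=c1[:350];o[355:580,:275]=c2;o[355:595,290:650]=c3[:240]
cv2.imwrite('pics/crop.png',o[:]);
```

```text
(no output)
```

View pics/crop.png

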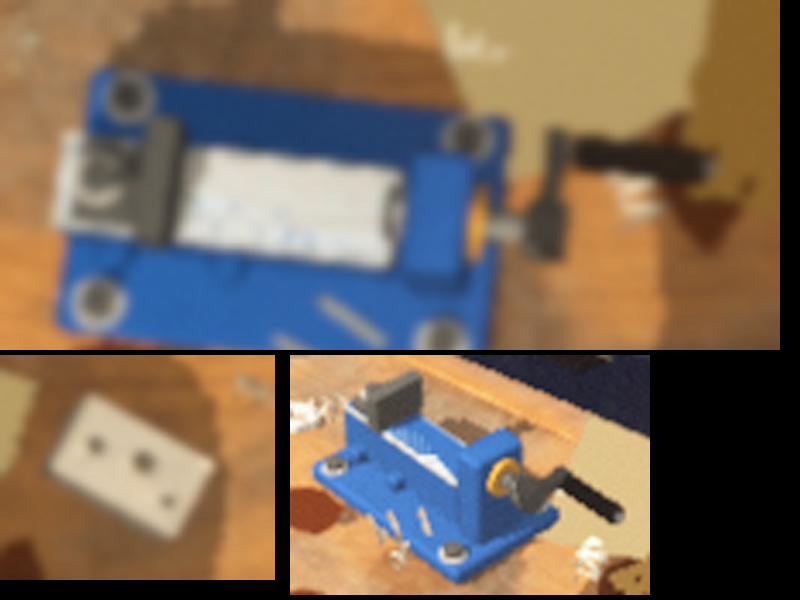

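Crop shows: the three-hole bare aluminium block (the right one), the jig with the end stop to the left (+y world), the crank to the right, and the grip out towards +x. Now I measure these.

Run:
```python
from h import *
s=load('top0')
c1=lambda L:[(x/6+175-.4,y/6+185-.4) for x,y in L]
c2=lambda L:[(x/5+345-.4,(y-355)/5+235-.4) for x,y in L]
def sh(n,P): print(n,P[:,:2].round(1).tolist())
b=pix2w(s,c2([(90,395),(215,465),(172,540),(50,470)]),28);sh('block',b)
print(b.mean(0),[np.linalg.norm(b[i]-b[i-1]) for i in range(4)],np.degrees(np.arctan2(*(b[0]-b[1])[[1,0]])),np.degrees(np.arctan2(*(b[3]-b[2])[[1,0]])))
f=pix2w(s,c1([(95,68),(510,118),(60,325)]),14);sh('flange',f);print(np.linalg.norm(f[0]-f[1]))
d=(f[0]-f[1]);print('yaw of jig y',np.degrees(np.arctan2(d[1],d[0])),'centre?',(f[1]+f[2])/2)
bed=pix2w(s,c1([(400,165),(392,268),(188,148),(178,245)]),52);sh('bed',bed)
p=pix2w(s,c1([(415,152),(470,155),(408,272),(460,285)]),86);sh('post',p)
sh('stop top',pix2w(s,c1([(150,118),(183,120),(142,243),(175,246)]),82))
sh('axis',pix2w(s,c1([(545,235),(478,228),(396,213)]),66))
for z in(50,66,80,96): sh('grip%d'%z,pix2w(s,c1([(575,152),(712,165)]),z))
s=load('scene0');
```

```text
block [[466.4, -170.5], [434.1, -223.5], [402.1, -202.3], [434.0, -150.9]]
[ 434.16326043 -186.78803224   28.        ] [np.float64(37.836237611345304), np.float64(62.03361439335918), np.float64(38.372466887334916), np.float64(60.53850893289978)] 58.689727504147115 58.206967746344546
flange [[583.7, 208.2], [560.6, 53.2], [487.1, 221.1]]
156.70737719079872
yaw of jig y 81.52547279663584 centre? [523.85786789 137.1758596   14.        ]
bed [[536.9, 93.3], [499.6, 96.9], [545.1, 169.4], [509.9, 173.2]]
post [[535.2, 86.8], [533.7, 67.7], [493.1, 90.1], [488.1, 72.2]]
stop top [[550.5, 179.3], [549.5, 167.8], [506.3, 182.3], [505.0, 170.9]]
axis [[507.9, 42.1], [511.1, 65.7], [517.2, 94.6]]
grip50 [[540.4, 30.2], [534.4, -19.1]]
grip66 [[537.5, 30.6], [531.5, -17.9]]
grip80 [[534.9, 31.0], [529.0, -16.9]]
grip96 [[532.0, 31.4], [526.2, -15.7]]
```

Call:
servo_tool([
  [3.8, -3.6, 0, 0, 0, -6.5, -1],
  [3.8, -3.6, 0, 0, 0, -6.5, -1],
  [3.8, -3.6, 0, 0, 0, -6.5, -1],
  [3.8, -3.6, 0, 0, 0, -6.5, -1],
  [3.8, -3.6, 0, 0, 0, -6.5, -1],
  [3.8, -3.6, 0, 0, 0, -6.5, -1],
  [3.8, -3.6, 0, 0, 0, -6.5, -1],
  [0, -5.4, -0.4, 0, 0, -6.5, -1],
  [0, -5.4, -0.4, 0, 0, -6.5, -1],
  [0, -5.4, -0.4, 0, 0, -6.5, -1],
  [0, -5.4, -0.4, 0, 0, -6.5, -1],
  [0, -5.4, -0.4, 0, 0, -6.5, -1],
])

```text
time_s: 1.6
eef_pos: [428.4, 27.9, 219.1]
eef_rot: [-3.142, 0.0, 1.49]
force: [1.0, 0.4, -0.1]
finger_gap: 85.6
```

Call:
servo_tool([
  [0.1, -5.4, -1, 0, 0, -6.7, -1],
  [0.1, -5.4, -1, 0, 0, -6.7, -1],
  [0.1, -5.4, -1, 0, 0, -6.7, -1],
  [0.2, -5.3, -1, 0, 0, -6.7, -1],
  [0, 0, 0, 0, 0, 0, -1],
])

```text
time_s: 2.22
eef_pos: [432.8, -189.0, 178.5]
eef_rot: [-3.141, 0.002, 1.019]
force: [0.5, 0.4, -0.5]
finger_gap: 85.2
```

Run:
```python
from h import *
s=snap('wrist','w1'); st=arm.sense(); print(st['eef_pos'],st['eef_rot'],s['xyz'],s['rotation'])
print(w2pix(s,[[434.2,-186.8,28]]))
```

```text
[ 433.13561891 -186.69352275  178.78358777] [-3.14069481e+00  5.26189452e-04  1.02307546e+00] [ 474.23289591 -121.0048458   313.06050222] [-3.15895188e-01 -2.74591431e-06 -5.51258965e-01]
[[280.49185813 192.59400876]]
```

View pics/w1.png

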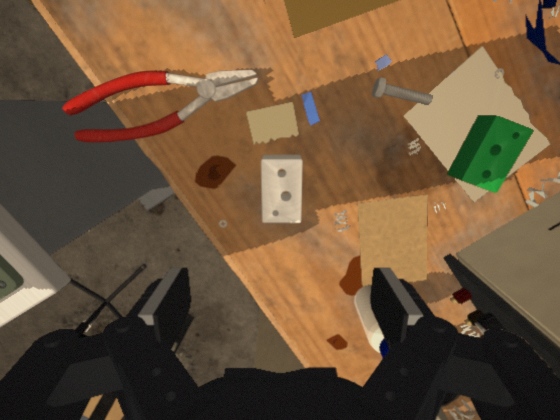

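Wrist view: the block stands upright at (281,189), clear all round, with the green one at (490,152) and the bolt at (403,92). I refine the block position from its bright blob.

Run:
```python
from h import *
s=load('w1'); im=s['pixels']; g=im[:,:,0]
print(w2pix(s,[[s['xyz'][0],s['xyz'][1],0]]))
m=((g>125)*255).astype(np.uint8); n,l,st,c=cv2.connectedComponentsWithStats(m)
k=l[200,275] or l[185,272]; print(st[k],c[k])
cn=max(cv2.findContours((l==k).astype(np.uint8),0,2)[0],key=cv2.contourArea); r=cv2.minAreaRect(cn); print(r)
q=cv2.boxPoints(r); P=pix2w(s,q,28); print(P.round(1),P.mean(0)); print([np.linalg.norm(P[i]-P[i-1]) for i in range(4)])
print([np.degrees(np.arctan2(*(P[i]-P[i-1])[[1,0]])) for i in range(4)])
print(im[150:170,280].tolist())
```

```text
[[280.11114213 106.41505819]]
[ 262  159   40   64 2320] [281.44224138 189.72155172]
((281.5, 190.5), (63.0, 39.0), 90.0)
[[ 436.4 -151.1   28. ]
 [ 466.6 -169.6   28. ]
 [ 435.7 -222.4   28. ]
 [ 403.5 -202.6   28. ]] [ 435.55376137 -186.40647085   28.        ]
[np.float64(61.13355230029658), np.float64(35.473525154252336), np.float64(61.136342785146624), np.float64(37.84345053558676)]
[np.float64(57.38359615508918), np.float64(-31.585461651959193), np.float64(-120.39516803637396), np.float64(148.41530393596548)]
[[50, 87, 128], [50, 87, 127], [53, 89, 129], [52, 89, 127], [72, 99, 126], [87, 107, 124], [97, 114, 126], [99, 117, 128], [104, 123, 135], [134, 156, 172], [156, 180, 196], [162, 187, 204], [166, 192, 210], [166, 191, 210], [162, 188, 206], [163, 189, 208], [164, 191, 209], [158, 185, 204], [142, 170, 192], [100, 130, 158]]
```

Call:
servo_tool([
  [0.2, 0, -3.5, 0, 0, 0, -1],
  [0, 0, -4, 0, 0, 0, -1],
  [0, 0, -4, 0, 0, 0, -1],
  [0, 0, -3, 0, 0, 0, -1],
  [0, 0, -1.5, 0, 0, 0, -1],
  [0, 0, -0.8, 0, 0, 0, -1],
  [0, 0, 0, 0, 0, 0, -1],
  [0, 0, 0, 0, 0, 0, 1],
  [0, 0, 0, 0, 0, 0, 1],
  [0, 0, 0, 0, 0, 0, 1],
  [0, 0, 0, 0, 0, 0, 1],
  [0, 0, 0, 0, 0, 0, 1],
])

```text
time_s: 3.78
eef_pos: [435.9, -185.6, 11.9]
eef_rot: [3.141, -0.0, 1.026]
force: [-0.2, 0.4, 13.1]
finger_gap: 37.2
```

Call:
servo_tool([
  [0, 0, 1, 0, 0, 0, 1],
  [0, 0, 4, 0, 0, 0, 1],
  [0, 0, 5, 0, 0, 0, 1],
  [1, 4, 5, 0, 0, 4, 1],
  [1.3, 5, 3, 0, 0, 4, 1],
  [1.3, 5, 0, 0, 0, 4, 1],
  [1.3, 5, 0, 0, 0, 4, 1],
  [1.3, 4, 0, 0, 0, 4, 1],
  [1.3, 1.4, 0, 0, 0, 4, 1],
  [0, 0, 0, 0, 0, 0, 1],
])

```text
time_s: 5.03
eef_pos: [510.4, 58.0, 189.8]
eef_rot: [-3.142, -0.0, 1.447]
force: [0.3, -0.6, -3.0]
finger_gap: 36.9
```

Run:
```python
from h import *
s=snap('wrist','w2'); st=arm.sense(); print(st['eef_pos'],st['eef_rot'],st['force'],st['finger_gap'],s['xyz'])
print(w2pix(s,[[521,137,52]]))
cv2.imwrite('pics/w2b.png',cv2.resize(s['pixels'],(800,600),interpolation=cv2.INTER_CUBIC))
```

```text
[509.94060121  56.99096696 189.72808636] [-3.14120009e+00  2.01527801e-04  1.44412210e+00] [-0.02836465  0.29662666 -2.20893209] 37.05329964136455 [519.90620826 136.94284286 324.43580325]
[[281.29030299 106.77711384]]
```

View pics/w2b.png

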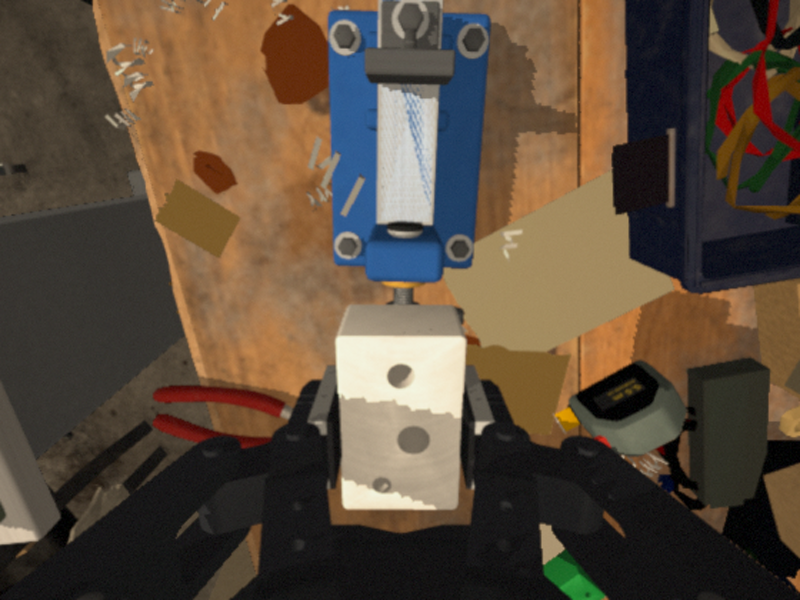

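Wrist view: the block is held squarely, and the jig shows with the bed at (408,150), the stop front edge at row ~81 and the screw pad at (404,230). I take the jig pose from these.

Run:
```python
from h import *
s=load('w2'); k=560/800
f=lambda L,z: pix2w(s,[(a*k,b*k) for a,b in L],z)[:,:2]
ang=lambda a,b: np.degrees(np.arctan2(b[1]-a[1],b[0]-a[0]))
fl=f([(330,12),(490,15),(333,265),(472,268)],14); print('flange',fl.round(1).tolist(), fl.mean(0), ang(fl[2],fl[0]),ang(fl[3],fl[1]))
b=f([(380,85),(376,222),(440,85),(434,224)],52); print('bed',b.round(1).tolist(),ang(b[1],b[0]),ang(b[3],b[2]),np.linalg.norm(b[0]-b[2]))
st=f([(366,80),(453,81)],82); print('stop top front',st.round(1).tolist(),ang(st[0],st[1]),np.linalg.norm(st[0]-st[1]))
st=f([(382,85),(438,85)],52); print('stop foot',st.round(1).tolist())
po=f([(366,281),(441,281)],86);print('post back',po.round(1).tolist(),ang(po[0],po[1]),np.linalg.norm(po[0]-po[1]))
pd=f([(404,230)],66+12);print('pad top',pd.round(1))
bt=pix2w(s,[(a*k,b*k) for a,b in [(336,337),(466,337),(459,508),(342,508)]],189.7+16)
print('blk',bt[:,:2].round(1).tolist(),bt.mean(0),ang(bt[3],bt[0]),ang(bt[2],bt[1]),np.linalg.norm(bt[0]-bt[1]),np.linalg.norm(bt[0]-bt[3]))
im=s['pixels']
# crop for detail
c=cv2.resize(im[0:205,215:355],(560,820)[:2],interpolation=cv2.INTER_CUBIC)
```

```text
flange [[488.0, 222.0], [583.5, 208.5], [463.3, 67.6], [561.3, 53.2]] [524.01253862 137.81010113] 80.88840602283804 81.85418357147881
bed [[513.3, 173.7], [500.6, 99.2], [546.3, 169.6], [535.3, 93.7]] 80.27783429204665 81.80611500706425 33.19548330667196
stop top front [[507.5, 172.7], [549.9, 167.0]] -7.6734349894667595 42.71364860460901
stop foot [[514.4, 173.5], [545.2, 169.7]]
post back [[493.0, 72.4], [534.1, 67.3]] -7.0791246173754265 41.47926029393177
pad top [[517.1  96.6]]
blk [[495.5, 89.4], [532.5, 84.8], [525.5, 24.5], [487.4, 29.2]] [510.2088795   56.97080644 205.7       ] 82.28122617112712 83.32945393391113 37.29444618314636 60.69582758329344
```

Call:
servo_tool([
  [0.7, 4, 0, 0, 0, -0.6, 1],
  [0.7, 3.8, 0, 0, 0, -0.6, 1],
  [0, 0, -3, 0, 0, 0, 1],
  [0, 0, -3, 0, 0, 0, 1],
  [0, 0, -3, 0, 0, 0, 1],
  [0, 0, -1, 0, 0, 0, 1],
  [0, 0, 0, 0, 0, 0, 1],
  [0, 0, 0, 0, 0, 0, 1],
])

```text
time_s: 6.08
eef_pos: [524.7, 134.9, 90.6]
eef_rot: [3.14, -0.0, 1.423]
force: [-1.0, 0.7, -1.7]
finger_gap: 36.7
```

Run:
```python
from h import *
s=snap('wrist','w3'); st=arm.sense(); print(st['eef_pos'],st['eef_rot'],st['force'],st['finger_gap'])
t=snap('top','t3')
c=cv2.resize(t['pixels'][185:255,165:305],(560,280),interpolation=cv2.INTER_CUBIC)
o=np.zeros((600,800,3),np.uint8); o[:315,:420]=cv2.resize(s['pixels'],(420,315),interpolation=cv2.INTER_AREA); 
o[320:600,:560]=c
q=snap('scene','s3'); o[:315,425:800]=cv2.resize(q['pixels'][180:250,228:311],(375,315),interpolation=cv2.INTER_CUBIC)
cv2.imwrite('pics/m3.png',o)
```

```text
[524.68652691 135.03291702  90.5071257 ] [ 3.14044869e+00 -5.25551666e-04  1.42333878e+00] [ 0.13472324  0.09681287 -1.58970153] 36.92866155519434
```

View pics/m3.png

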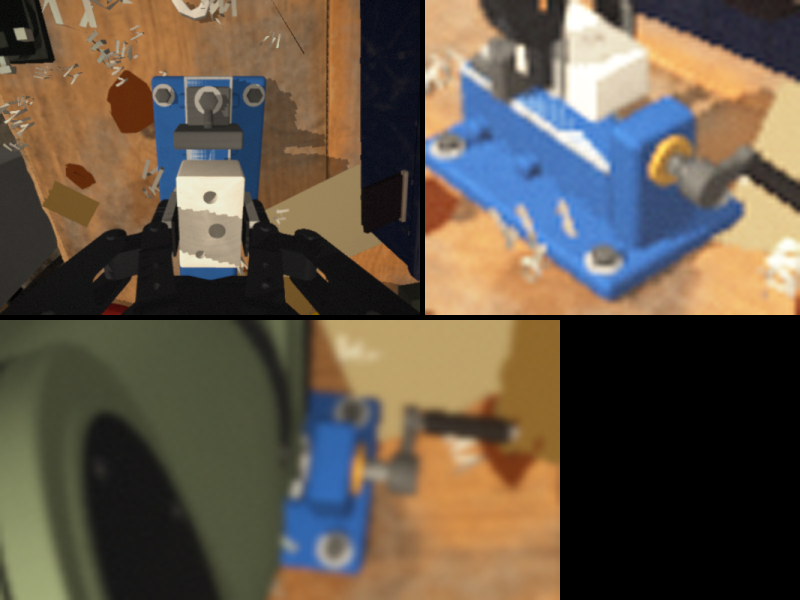

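The combined picture shows the block in line over the bed, clear of stop and post. I lower it.

Call:
servo_tool([
  [-0.07, 0, -1, 0, 0, 0, 1],
  [0, 0, -1, 0, 0, 0, 1],
  [0, 0, -0.3, 0, 0, 0, 1],
  [0, 0, -0.2, 0, 0, 0, 1],
  [0, 0, -0.1, 0, 0, 0, 1],
  [0, 0, 0, 0, 0, 0, 1],
])

```text
time_s: 6.98
eef_pos: [523.6, 135.0, 63.9]
eef_rot: [-3.142, -0.0, 1.424]
force: [-2.5, -1.4, 5.6]
finger_gap: 37.0
```

Call:
servo_tool([
  [0, 0, 0, 0, 0, 0, -1],
  [0, 0, 0, 0, 0, 0, -1],
  [0, 0, 0, 0, 0, 0, -1],
  [0, 0, 0, 0, 0, 0, -1],
  [0, 0, 2, 0, 0, 0, -1],
  [0, 0, 4, 0, 0, 0, -1],
  [0, 0, 4, 0, 0, 0, -1],
  [-0.6, -4, 3, 0, 0, 0, -1],
  [-0.7, -4, 0, 0, 0, 0, -1],
  [0, 0, 0, 0, 0, 0, -1],
])

```text
time_s: 8.22
eef_pos: [510.4, 52.4, 194.0]
eef_rot: [3.141, 0.001, 1.42]
force: [0.2, 0.4, -0.3]
finger_gap: 85.9
```

Run:
```python
from h import *
s=snap('wrist','w4'); st=arm.sense(); print(st['eef_pos'],st['eef_rot'],st['force'],st['finger_gap'])
q=snap('scene','s4'); t=snap('top','t4')
o=np.zeros((600,800,3),np.uint8); o[:600,:450]=cv2.resize(s['pixels'][0:280,200:410],(450,600),interpolation=cv2.INTER_CUBIC)
o[:300,455:800]=cv2.resize(q['pixels'][180:250,228:308],(345,300),interpolation=cv2.INTER_CUBIC)
o[305:600,455:800]=cv2.resize(t['pixels'][195:255,235:305],(345,295),interpolation=cv2.INTER_CUBIC)
cv2.imwrite('pics/m4.png',o)
```

```text
[510.60282389  54.3160611  193.72563735] [ 3.14144194e+00 -1.73165163e-04  1.42179541e+00] [ 0.41810113  0.08517689 -0.49486053] 85.224335355481
```

View pics/m4.png

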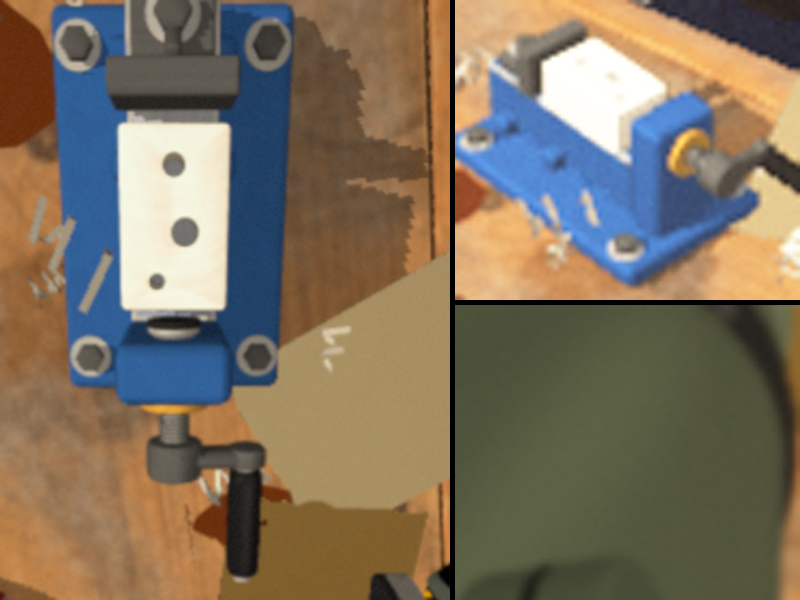

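Crop shows the block lying flat on the bed, in line, with gaps to the stop and the pad. The grip runs (245,468)–(240,578) in the crop. I triangulate the grip using wrist, top and scene views.

Run:
```python
from h import *
from scipy.optimize import least_squares
w=load('w4'); t=load('top0')
W=lambda p:(p[0]*210/450+200,p[1]*280/600)
T=lambda p:(p[0]/6+175-.4,p[1]/6+185-.4)
obs=[(W((245,470)),T((575,152))),(W((240,576)),T((712,165)))]
for a,b in obs:
    r=least_squares(lambda P:np.r_[w2pix(w,P)[0]-a,w2pix(t,P)[0]-b],[535,5,66]); print('tri',r.x.round(1),r.fun.round(2))
u=np.array([np.cos(np.radians(81.5)),np.sin(np.radians(81.5)),0]);v=np.array([u[1],-u[0],0]); O=np.array([524.3,138,0])
print('axis check',w2pix(w,O-100*u+[0,0,66]),W((172,460)))
# fit grip angle phi (from top toward +x) and y of middle: ends
def ends(p): 
    c=O+p[1]*u+[0,0,66]+30*(np.sin(p[0])*v+np.array([0,0,np.cos(p[0])])); return [c+24*u,c-24*u]
def res(p):
    E=ends(p); return np.r_[[ (w2pix(w,e)[0]-o[0]) for e,o in zip(E,obs)],[(w2pix(t,e)[0]-o[1]) for e,o in zip(E,obs)]].ravel()
for p0 in(.9,1.57,2.2):
    r=least_squares(res,[p0,-130]); print('fit',np.degrees(r.x[0]),r.x[1],r.fun.round(1),np.mean(ends(r.x),0).round(1))
s=load('s4'); print('scene px', w2pix(s,ends(r.x)))
for ph in (60,75,90,105,120): print(ph,w2pix(s,ends([np.radians(ph),r.x[1]])).round(1).tolist())
```

```text
tri [538.4  30.5  61.3] [-0.01 -0.    0.01 -0.02]
tri [530.5 -17.7  64.2] [ 0.28  0.05 -0.17  0.63]
axis check [[281.47115694 216.70171546]] (280.26666666666665, 214.66666666666666)
fit 96.47031439324248 -128.74077076988826 [ 0.1  1.   0.8 -1.1  0.2 -0.1 -0.3  0.4] [534.8   6.3  62.6]
fit 96.47035389180344 -128.74077827603125 [ 0.1  1.   0.8 -1.1  0.2 -0.1 -0.3  0.4] [534.8   6.3  62.6]
fit 96.47041530803659 -128.7407898951846 [ 0.1  1.   0.8 -1.1  0.2 -0.1 -0.3  0.4] [534.8   6.3  62.6]
scene px [[300.06930484 217.3427779 ]
 [314.99895076 227.35238412]]
60 [[299.1, 211.9], [314.2, 221.9]]
75 [[299.9, 213.8], [315.0, 223.7]]
90 [[300.2, 216.2], [315.1, 226.2]]
105 [[299.8, 219.0], [314.7, 229.0]]
120 [[298.8, 221.9], [313.6, 232.0]]
```

Call:
servo_tool([
  [1.2, -2.5, -2, 0, 0, 0, -1],
  [1.2, -2.6, -2, 0, 0, 0, -1],
  [0, 0, -3, 0, 0, 0, -1],
  [0, 0, -3, 0, 0, 0, -1],
  [0, 0, -2, 0, 0, 0, -1],
  [0, 0, -1.8, 0, 0, 0, -1],
  [0, 0, 0, 0, 0, 0, -1],
  [0, 0, 0, 0, 0, 0, -1],
])

```text
time_s: 9.38
eef_pos: [534.8, 4.5, 56.0]
eef_rot: [3.141, -0.0, 1.424]
force: [-0.7, -0.2, 0.4]
finger_gap: 85.2
```

Run:
```python
from h import *
s=snap('wrist','w5'); st=arm.sense(); print(st['eef_pos'],st['eef_rot'],st['force'],st['finger_gap'])
q=snap('scene','s5'); 
o=np.zeros((420,800,3),np.uint8); o[:,:400]=cv2.resize(s['pixels'][100:415,130:430],(400,420),interpolation=cv2.INTER_CUBIC)
o[:,405:800]=cv2.resize(q['pixels'][165:255,240:325],(395,420),interpolation=cv2.INTER_CUBIC)
cv2.imwrite('pics/m5.png',o)
```

```text
[534.92023294   4.41561431  56.12665663] [ 3.14092534e+00 -2.02593997e-04  1.42408925e+00] [-0.28243683  0.50511532  0.49561291] 85.67096035674656
```

View pics/m5.png

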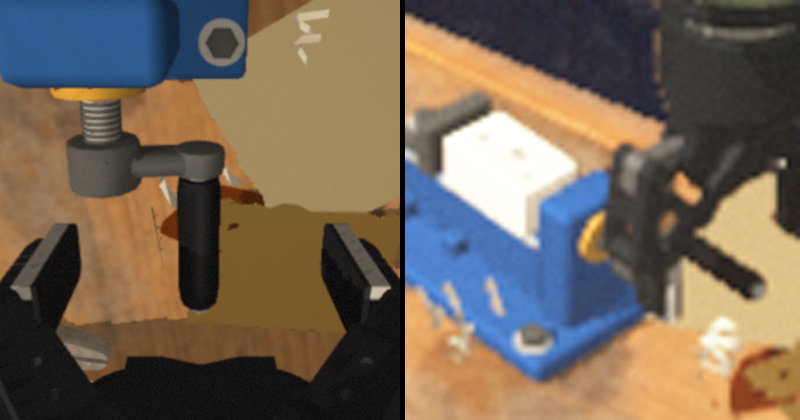

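The grip lies centred between the open fingers (crop column 200, fingertips at 78 and 322). I close on it and print the arc steps.

Call:
servo_tool([
  [0, 0, 0, 0, 0, 0, 1],
  [0, 0, 0, 0, 0, 0, 1],
  [0, 0, 0, 0, 0, 0, 1],
  [0, 0, 0, 0, 0, 0, 1],
  [0, 0, 0, 0, 0, 0, 1],
  [0, 0, 0, 0, 0, 0, 1],
  [0, 0, 0, 0, 0, 0, 1],
])

```text
time_s: 10.35
eef_pos: [534.4, 4.1, 55.5]
eef_rot: [-3.141, -0.0, 1.424]
force: [-4.3, 0.3, 4.5]
finger_gap: 12.5
```

```bash
cat > arc.py <<'E'
import numpy as np,sys
from station import arm
u=np.array([np.cos(np.radians(81.5)),np.sin(np.radians(81.5)),0]);v=np.array([u[1],-u[0],0])
def P(a): a=np.radians(a); return 3*(np.sin(a)*v+np.array([0,0,np.cos(a)]))+u*a/(2*np.pi)
def rows(a0,step,n):
    out=[];acc=P(a0)
    for k in range(1,n+1):
        d=np.round(P(a0+k*step)-acc,2); acc=acc+d; out.append([float(x) for x in d]+[0,0,0,1])
    return out
def state():
    # screw-axis point at bar: jig origin (524.3,138); TCP is 7 below the bar centre
    s=arm.sense(); r=s['eef_pos']-np.array([524.3,138,59]); x,y,z=r@v,r@u,r[2]
    a=np.degrees(np.arctan2(x,z)); t=np.cos(np.radians(a))*v-np.sin(np.radians(a))*np.array([0,0,1])
    print('phi %.1f rad %.1f y %.1f  F tang %.1f axial %.1f radial %.1f'%(a%360,np.hypot(x,z),y,-s['force']@t,s['force']@u,s['force']@(np.sin(np.radians(a))*v+np.cos(np.radians(a))*np.array([0,0,1]))),s['force'].round(1),s['finger_gap'].round(1),s['time_s'])
if __name__=='__main__':
    state()
    if len(sys.argv)>3: print(rows(*[float(x) for x in sys.argv[1:3]],int(sys.argv[3])))
E
python3 arc.py 96 10 36
```

```text
Traceback (most recent call last):
  File "arc.py", line 16, in <module>
    state()
    ~~~~~^^
  File "arc.py", line 14, in state
    print('phi %.1f rad %.1f y %.1f  F tang %.1f axial %.1f radial %.1f'%(a%360,np.hypot(x,z),y,-s['force']@t,s['force']@u,s['force']@(np.sin(np.radians(a))*v+np.cos(np.radians(a))*np.array([0,0,1]))),s['force'].round(1),s['finger_gap'].round(1),s['time_s'])
                                                                                                                                                                                                                             ^^^^^^^^^^^^^^^^^^^^^
AttributeError: 'float' object has no attribute 'round'
```

```bash
sed -i "s/s\['finger_gap'\].round(1)/round(s['finger_gap'],1)/" arc.py; python3 arc.py 96 10 36
```

```text
phi 96.7 rad 30.0 y -130.9  F tang 3.9 axial -0.3 radial -4.8 [-4.3  0.3  4.5] 12.5 10.35
[[-0.09, 0.04, -0.51, 0, 0, 0, 1], [-0.19, 0.06, -0.49, 0, 0, 0, 1], [-0.26, 0.06, -0.45, 0, 0, 0, 1], [-0.33, 0.08, -0.39, 0, 0, 0, 1], [-0.4, 0.09, -0.33, 0, 0, 0, 1], [-0.45, 0.1, -0.26, 0, 0, 0, 1], [-0.48, 0.1, -0.17, 0, 0, 0, 1], [-0.51, 0.1, -0.08, 0, 0, 0, 1], [-0.51, 0.1, 0.01, 0, 0, 0, 1], [-0.51, 0.11, 0.1, 0, 0, 0, 1], [-0.48, 0.1, 0.19, 0, 0, 0, 1], [-0.44, 0.09, 0.27, 0, 0, 0, 1], [-0.38, 0.09, 0.34, 0, 0, 0, 1], [-0.32, 0.07, 0.41, 0, 0, 0, 1], [-0.25, 0.07, 0.45, 0, 0, 0, 1], [-0.16, 0.05, 0.5, 0, 0, 0, 1], [-0.08, 0.04, 0.51, 0, 0, 0, 1], [0.01, 0.03, 0.53, 0, 0, 0, 1], [0.11, 0.01, 0.51, 0, 0, 0, 1], [0.18, -0.0, 0.49, 0, 0, 0, 1], [0.28, -0.01, 0.45, 0, 0, 0, 1], [0.34, -0.03, 0.39, 0, 0, 0, 1], [0.4, -0.03, 0.33, 0, 0, 0, 1], [0.46, -0.04, 0.25, 0, 0, 0, 1], [0.49, -0.04, 0.17, 0, 0, 0, 1], [0.52, -0.05, 0.09, 0, 0, 0, 1], [0.52, -0.05, -0.01, 0, 0, 0, 1], [0.51, -0.05, -0.1, 0, 0, 0, 1], [0.49, -0.05, -0.19, 0, 0, 0, 1], [0.45, -0.04, -0.27, 0, 0, 0, 1], [0.39, -0.03, -0.34, 0, 0, 0, 1], [0.33, -0.02, -0.41, 0, 0, 0, 1], [0.26, -0.01, -0.46, 0, 0, 0, 1], [0.17, 0.0, -0.49, 0, 0, 0, 1], [0.08, 0.02, -0.52, 0, 0, 0, 1], [-0.0, 0.03, -0.52, 0, 0, 0, 1]]
```

Call:
servo_tool([
  [-0.09, 0.04, -0.51, 0, 0, 0, 1],
  [-0.19, 0.06, -0.49, 0, 0, 0, 1],
  [-0.26, 0.06, -0.45, 0, 0, 0, 1],
  [-0.33, 0.08, -0.39, 0, 0, 0, 1],
])

```text
time_s: 10.85
eef_pos: [526.6, 6.3, 37.4]
eef_rot: [3.14, -0.0, 1.423]
force: [-0.2, -0.6, 14.5]
finger_gap: 12.6
```

```bash
python3 arc.py
```

```text
phi 134.8 rad 30.6 y -129.9  F tang 10.2 axial -0.7 radial -10.3 [-0.2 -0.6 14.5] 12.6 10.85
```

Call:
servo_tool([
  [-0.41, 0.09, -0.31, 0, 0, 0, 1],
  [-0.46, 0.1, -0.24, 0, 0, 0, 1],
  [-0.48, 0.1, -0.16, 0, 0, 0, 1],
  [-0.51, 0.1, -0.08, 0, 0, 0, 1],
  [-0.51, 0.1, 0.01, 0, 0, 0, 1],
  [-0.51, 0.11, 0.1, 0, 0, 0, 1],
  [-0.48, 0.1, 0.19, 0, 0, 0, 1],
  [-0.44, 0.09, 0.27, 0, 0, 0, 1],
])

```text
time_s: 11.85
eef_pos: [488.1, 14.2, 34.4]
eef_rot: [3.141, 0.0, 1.424]
force: [3.4, 0.2, -14.2]
finger_gap: 12.2
```

```bash
python3 arc.py
```

```text
phi 215.5 rad 30.2 y -127.7  F tang 11.0 axial 0.7 radial 9.6 [  3.4   0.2 -14.2] 12.2 11.85
```

Call:
servo_tool([
  [-0.38, 0.09, 0.34, 0, 0, 0, 1],
  [-0.32, 0.07, 0.41, 0, 0, 0, 1],
  [-0.25, 0.07, 0.45, 0, 0, 0, 1],
  [-0.16, 0.05, 0.5, 0, 0, 0, 1],
  [-0.08, 0.04, 0.51, 0, 0, 0, 1],
  [0.01, 0.03, 0.53, 0, 0, 0, 1],
  [0.11, 0.01, 0.51, 0, 0, 0, 1],
  [0.18, 0, 0.49, 0, 0, 0, 1],
  [0.28, -0.01, 0.45, 0, 0, 0, 1],
  [0.34, -0.03, 0.39, 0, 0, 0, 1],
  [0.4, -0.03, 0.33, 0, 0, 0, 1],
  [0.46, -0.04, 0.25, 0, 0, 0, 1],
])

```text
time_s: 13.35
eef_pos: [493.6, 16.9, 86.5]
eef_rot: [-3.14, 0.0, 1.424]
force: [-5.3, 0.2, -14.9]
finger_gap: 12.3
```

```bash
python3 arc.py
```

```text
phi 335.7 rad 30.2 y -124.3  F tang 11.0 axial -0.6 radial -11.4 [ -5.3   0.2 -14.9] 12.3 13.35
```

Call:
servo_tool([
  [0.49, -0.04, 0.17, 0, 0, 0, 1],
  [0.52, -0.05, 0.09, 0, 0, 0, 1],
  [0.52, -0.05, -0.01, 0, 0, 0, 1],
  [0.51, -0.05, -0.1, 0, 0, 0, 1],
  [0.49, -0.05, -0.19, 0, 0, 0, 1],
  [0.45, -0.04, -0.27, 0, 0, 0, 1],
  [0.39, -0.03, -0.34, 0, 0, 0, 1],
])

```text
time_s: 14.22
eef_pos: [526.9, 13.9, 80.2]
eef_rot: [-3.139, -0.0, 1.424]
force: [-11.9, 0.2, 1.8]
finger_gap: 12.3
```

```bash
python3 arc.py
python3 - <<'E'
from h import *
s=snap('scene','s6'); w=snap('wrist','w6')
o=np.zeros((420,800,3),np.uint8); o[:,:400]=cv2.resize(w['pixels'][0:210,180:380],(400,420),interpolation=cv2.INTER_CUBIC)
o[:,405:800]=cv2.resize(s['pixels'][165:255,230:315],(395,420),interpolation=cv2.INTER_CUBIC)
cv2.imwrite('pics/m6.png',o)
E
```

```text
phi 44.5 rad 29.7 y -122.3  F tang 9.6 axial -1.6 radial -7.0 [-11.9   0.2   1.8] 12.3 14.225
```

View pics/m6.png

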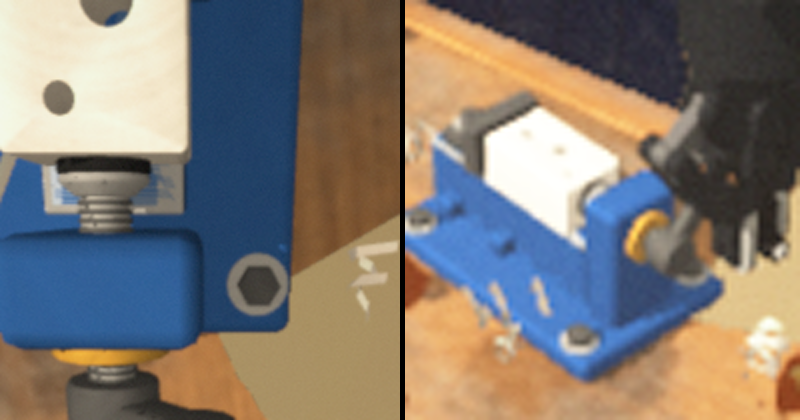

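The pad is on the block's end and the block sits near the stop. From here I use short calls and watch the force.

Call:
servo_tool([
  [0.33, -0.02, -0.41, 0, 0, 0, 1],
  [0.26, -0.01, -0.46, 0, 0, 0, 1],
  [0.17, 0, -0.49, 0, 0, 0, 1],
])

```text
time_s: 14.7
eef_pos: [534.9, 13.6, 66.9]
eef_rot: [-3.141, -0.0, 1.424]
force: [-9.3, 0.4, 7.2]
finger_gap: 12.6
```

```bash
python3 arc.py
```

```text
phi 74.8 rad 30.0 y -121.5  F tang 9.4 axial -1.0 radial -7.0 [-9.3  0.4  7.2] 12.6 14.7
```

Call:
servo_tool([
  [0.08, 0.02, -0.52, 0, 0, 0, 1],
  [0, 0.03, -0.52, 0, 0, 0, 1],
  [-0.09, 0.04, -0.51, 0, 0, 0, 1],
])

```text
time_s: 15.08
eef_pos: [535.5, 14.3, 51.7]
eef_rot: [3.141, -0.0, 1.424]
force: [-6.7, 0.3, 11.2]
finger_gap: 12.5
```

```bash
python3 arc.py
```

```text
phi 104.0 rad 30.3 y -120.7  F tang 9.2 axial -0.6 radial -9.2 [-6.7  0.3 11.2] 12.5 15.075
```

Call:
servo_tool([
  [-0.19, 0.06, -0.49, 0, 0, 0, 1],
  [-0.26, 0.06, -0.45, 0, 0, 0, 1],
  [-0.33, 0.08, -0.39, 0, 0, 0, 1],
])

```text
time_s: 15.45
eef_pos: [529.0, 16.0, 38.7]
eef_rot: [3.137, -0.0, 1.423]
force: [1.2, -2.2, 12.2]
finger_gap: 12.6
```

```bash
python3 arc.py
```

```text
phi 131.8 rad 30.4 y -119.9  F tang 10.1 axial -2.0 radial -7.0 [ 1.2 -2.2 12.2] 12.6 15.45
```

Call:
servo_tool([
  [-0.4, 0.09, -0.33, 0, 0, 0, 1],
  [-0.45, 0.1, -0.26, 0, 0, 0, 1],
  [-0.48, 0.1, -0.17, 0, 0, 0, 1],
])

```text
time_s: 15.82
eef_pos: [517.4, 18.4, 31.0]
eef_rot: [3.134, 0.0, 1.423]
force: [13.4, -3.6, -4.7]
finger_gap: 12.2
```

```bash
python3 arc.py
```

```text
phi 158.9 rad 30.0 y -119.3  F tang 11.2 axial -1.6 radial 9.3 [13.4 -3.6 -4.7] 12.2 15.825
```

Call:
servo_tool([
  [-0.51, 0.1, -0.08, 0, 0, 0, 1],
  [-0.51, 0.1, 0.01, 0, 0, 0, 1],
])

```text
time_s: 16.08
eef_pos: [506.6, 20.5, 29.5]
eef_rot: [3.135, 0.0, 1.423]
force: [11.0, -3.1, -24.0]
finger_gap: 12.1
```

```bash
python3 arc.py
```

```text
phi 180.3 rad 29.5 y -118.8  F tang 11.5 axial -1.5 radial 23.9 [ 11.   -3.1 -24. ] 12.1 16.075
```

Call:
servo_tool([
  [-0.51, 0.11, 0.05, 0, 0, 0, 1],
  [-0.48, 0.1, 0.14, 0, 0, 0, 1],
])

```text
time_s: 16.32
eef_pos: [495.5, 22.9, 31.3]
eef_rot: [3.138, 0.0, 1.423]
force: [5.8, -3.5, -16.5]
finger_gap: 12.1
```

```bash
python3 arc.py
```

```text
phi 202.4 rad 30.0 y -118.1  F tang 12.0 axial -2.7 radial 12.9 [  5.8  -3.5 -16.5] 12.1 16.325
```

Call:
servo_tool([
  [-0.44, 0.09, 0.26, 0, 0, 0, 1],
  [-0.38, 0.09, 0.34, 0, 0, 0, 1],
])

```text
time_s: 16.58
eef_pos: [486.2, 24.9, 37.3]
eef_rot: [3.14, 0.0, 1.423]
force: [3.6, -3.3, -16.7]
finger_gap: 12.2
```

```bash
python3 arc.py
```

```text
phi 224.0 rad 30.2 y -117.5  F tang 14.5 axial -2.7 radial 9.2 [  3.6  -3.3 -16.7] 12.2 16.575
```

Call:
servo_tool([
  [-0.13, 0.03, 0.15, 0, 0, 0, 1],
  [-0.12, 0.03, 0.16, 0, 0, 0, 1],
])

```text
time_s: 16.82
eef_pos: [483.4, 25.6, 40.4]
eef_rot: [3.141, 0.0, 1.423]
force: [2.8, -3.8, -17.4]
finger_gap: 12.3
```

```bash
python3 arc.py
python3 - <<'E'
from h import *
s=snap('scene','s7'); w=snap('wrist','w7')
o=np.zeros((420,800,3),np.uint8); o[:,:400]=cv2.resize(w['pixels'][0:210,180:380],(400,420),interpolation=cv2.INTER_CUBIC)
o[:,405:800]=cv2.resize(s['pixels'][165:255,230:315],(395,420),interpolation=cv2.INTER_CUBIC)
cv2.imwrite('pics/m7.png',o)
E
```

```text
phi 232.1 rad 30.2 y -117.2  F tang 15.8 axial -3.4 radial 8.0 [  2.8  -3.8 -17.4] 12.3 16.825
```

View pics/m7.png

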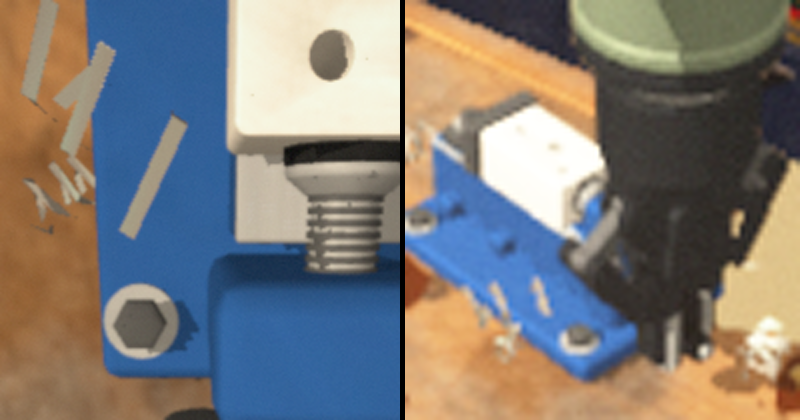

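Reading while moving is 15.8 N, up from about 11 N free at this angle, so it is snug. The picture shows the pad pressed on the block and the block at the stop. I let go and retreat.

Call:
servo_tool([
  [0, 0, 0, 0, 0, 0, 0],
  [0, 0, 0, 0, 0, 0, 0],
  [0, 0, 0, 0, 0, 0, 0],
  [0, 0, 0, 0, 0, 0, 0],
  [0, 0, 2, 0, 0, 0, 0],
  [0, 0, 4, 0, 0, 0, 0],
  [0, 0, 5, 0, 0, 0, 0],
  [0, 0, 5, 0, 0, 0, 0],
  [0.6, 2, 0, 0, 0, 0, 0],
  [0, 0, 0, 0, 0, 0, 0],
])

```text
time_s: 18.18
eef_pos: [489.2, 47.1, 200.5]
eef_rot: [3.141, -0.001, 1.426]
force: [-0.6, -0.4, 0.1]
finger_gap: 42.9
```

Run:
```python
from h import *
st=arm.sense(); print(st['eef_pos'],st['force'],st['finger_gap'],st['time_s'])
w=snap('wrist','w8')
cv2.imwrite('pics/w8b.png',cv2.resize(w['pixels'][0:330,120:440],(620,640))[:600])
```

```text
[489.21978945  47.06215113 200.52319658] [-0.58852607 -0.44422059  0.11132746] 42.859805901514484 18.175
```

View pics/w8b.png

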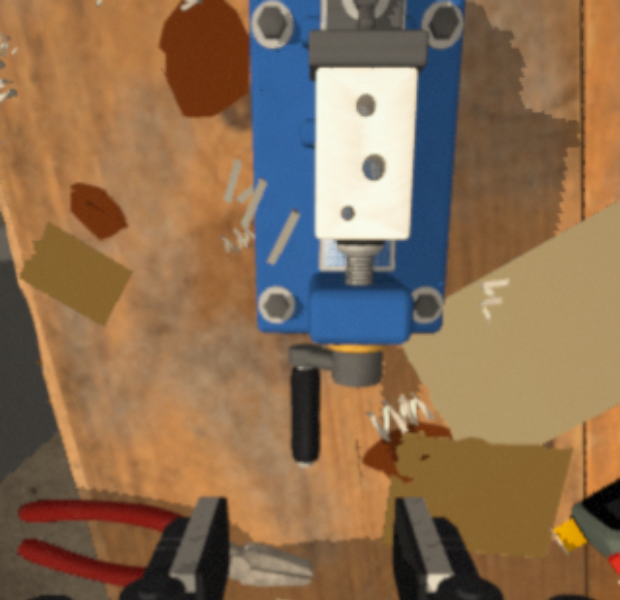

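The block is against the stop at (367,70), the pad at (360,245) is on its end, the grip has stayed at (305,415), and the pliers and tape are untouched. I hand the job in.

```bash
python3 -c "
from station import arm
print(arm.close_job())"
```

```text
the job is handed in; nothing more can be done
None
```

The aluminium block is in the jig, flat on the bed and in line with the screw. I let go of it, then wound the crank clockwise about 1.3 turns until the screw held the block against the end stop. The job was handed in at about 18 s of the 72 s allowed.

- **Tightness:** the grip took about 9–11 N along its path while the screw was free. It then climbed to 14.5 N and 15.8 N, where I stopped, inside the 14–16 N snug range. The readings carry roughly 1 N of uncertainty. There was also up to 24 N of sideways load from a small height error in following the circle. I corrected part of it, and about 8 N remained at the last reading.
- **Final picture:** the block is against the stop, the pad is on its other end, and the crank stayed where I left it. The gripper is clear with the wrist force near zero. The pliers and tape measure looked undisturbed. I did not picture the wrench, bolt or green block again at the end, but the arm never worked near them.

No check failed.

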